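# Line up the pantry tins by height beside the preserving jar

## Robot

A 6-joint arm with a two-finger parallel gripper is mounted at the origin on the work surface. World frame = base frame: x ahead of the robot, y to its left, z up, the work surface at z = 0. Lengths are in m, angles in rad, forces in N, time in s.
With the tool pointing down it reaches from about 0.35 to 0.875 m from the base axis. Payload 4.2 kg.
Tool frame: the origin (TCP) lies between the finger pads; the fingertips stand 19 mm ahead of it and the grasp point (between the pads) is the TCP (ctrl.tip_extent is the distance from the TCP to the fingertips, in m); z points along the fingers, y is the direction in which the jaws open and shut (so a half turn about z gives the same grasp; the last joint's range is limited). The gripper opens to 87 mm and grips with 3 to 60 N. Pads are 19 mm wide; open, the fingers measure 117 mm over their backs; the gripper's body (75 mm by 190 mm) begins 51 mm behind the grasp point.
Start: joints at [1.563, 0.385, 0.008, 0, -1.194, -0.259], TCP at [0.165, 0.603, 0.242] pointing down, gripper open.
Joint ranges: [-3.14, 3.14], [-1.21, 2.06], [-1.07, 1.41], [-3.16, 2.05], [-2.99, -0.16], [-3.1, 3.1]. Speed limits (rad/s): [2.79, 2.79, 3.14, 3.14, 3.14, 3.14].

## Interface

Orientations are given as [roll, pitch, yaw] about the fixed x, y, z axes, in that order (R = Rz(yaw) Ry(pitch) Rx(roll)).
In Python, from plant import ctrl, viewer gives the robot as it stands. Calls block until the motion is done:
- ctrl.movep(position, orientation): joint-space move of the TCP to a pose.
- ctrl.move_straight(position, rate=0.15, frame=None, max_force=None): straight line of the TCP; frame=None keeps the orientation; rate is the mean speed in m/s. With max_force (N) it stops when the force on the tool has changed by that much, and returns True; else False.
- ctrl.move_joints(angles): joint-space move.
- ctrl.release() and ctrl.clamp(force=None): open the fingers fully, or close them until they stop; force is the grip in N (None keeps the last).
- ctrl.wait(seconds).
- ctrl.solve_ik(position, orientation): joint angles nearest the present ones, or None.
- ctrl.observe(): the state.
- viewer.snapshot(name): name is "scene" or "top" or "wrist"; returns a dict with "frame" (384x512x3 uint8, red, green, blue), "range_z" (384x512 float32, m along the optical axis (not along the pixel's ray), 0 where there is no reading), "fovy" (degrees; the focal length in pixels is half the picture's height over the tangent of half this angle, whatever the lens; pixels are square), "cx", "cy" (the principal point, pixels), "cam_to_world" (4x4, takes a point from camera to world coordinates). Camera axes: x right, y down, z forward; pixel columns grow to the right and rows downward; lengths in m; the calibration is good to about 2 mm. A picture is of the moment at which its call begins.
A pose or a line that the arm cannot do raises ctrl.IKError and nothing moves.
- ctrl.sign_off(): hands the job in, once; it reports no verdict.
The state is a dict: "clock": time; "qpos": joint angles; "joint_velocities": joint speeds; "joint_torque": joint torques, N m; "position": TCP position; "tcp_rot": TCP orientation; "contact_force": force on the tool from outside, world axes, zero at the start; "moment": the same for the moment, N m; "opening": finger opening in m.
Only numpy, scipy, OpenCV 4.12 (cv2) and the standard library are available. Lean on these libraries where they do the work, as an engineer would, in place of code of your own. Each camera call takes 0.05 s, during which the arm holds its last target.

## Task

Line up the four coloured storage tins in the divided tray, one to a compartment, so that the row steps down in height from the big preserving jar: the tallest in the compartment next to the jar, the shortest at the far end. Set each one down, without dropping it, so that it stands upright on the cork; do not knock any tin over and leave the jar where it stands.

Things in the scene. Friction and masses are not known exactly. Their poses are not given: they have to be found in the camera images.
- red_tin_center (a point): Centre (half-way up) of the red enamelled tin, tallest of the four: upright closed cylinder 58 mm across, 148 mm high in all; the top 8 mm is a flat steel knob 24 mm across, the plain wall ends 140 mm above the foot. Lid pressed on tight. Round: its yaw means nothing; z up. 0.16 to 0.5 kg. Best gripped round the wall just below the top.
- yellow_tin_center (a point): Centre (half-way up) of the yellow enamelled tin, second tallest of the four: upright closed cylinder 66 mm across, 120 mm high in all; the top 8 mm is a flat steel knob 24 mm across, the plain wall ends 112 mm above the foot. Lid pressed on tight. Round: its yaw means nothing; z up. 0.16 to 0.5 kg. Best gripped round the wall just below the top.
- blue_tin_center (a point): Centre (half-way up) of the blue enamelled tin, third tallest of the four: upright closed cylinder 60 mm across, 94 mm high in all; the top 8 mm is a flat steel knob 24 mm across, the plain wall ends 86 mm above the foot. Lid pressed on tight. Round: its yaw means nothing; z up. 0.16 to 0.5 kg. Best gripped round the wall just below the top.
- green_tin_center (a point): Centre (half-way up) of the green enamelled tin, shortest of the four: upright closed cylinder 66 mm across, 68 mm high in all; the top 8 mm is a flat steel knob 24 mm across, the plain wall ends 60 mm above the foot. Lid pressed on tight. Round: its yaw means nothing; z up. 0.16 to 0.5 kg. Grip it round the wall.
- bay_1: Compartment 1 of 4 of the low wooden tray (at the +y (robot left) end of the row): square, 82 by 82 mm inside, brown cork floor. Origin at the centre of the cork's top, 8 mm above the shelf; z up, y along the row, x across. Walls 6 mm thick rise 14 mm above the cork; compartments 88 mm apart. The tray is fixed, but elsewhere and turned up to 0.15 rad in each start.
- bay_2: Compartment 2 of 4 of the low wooden tray (second from the +y end): square, 82 by 82 mm inside, brown cork floor. Origin at the centre of the cork's top, 8 mm above the shelf; z up, y along the row, x across. Walls 6 mm thick rise 14 mm above the cork; compartments 88 mm apart. The tray is fixed, but elsewhere and turned up to 0.15 rad in each start.
- bay_3: Compartment 3 of 4 of the low wooden tray (third from the +y end): square, 82 by 82 mm inside, brown cork floor. Origin at the centre of the cork's top, 8 mm above the shelf; z up, y along the row, x across. Walls 6 mm thick rise 14 mm above the cork; compartments 88 mm apart. The tray is fixed, but elsewhere and turned up to 0.15 rad in each start.
- bay_4: Compartment 4 of 4 of the low wooden tray (at the -y (robot right) end of the row): square, 82 by 82 mm inside, brown cork floor. Origin at the centre of the cork's top, 8 mm above the shelf; z up, y along the row, x across. Walls 6 mm thick rise 14 mm above the cork; compartments 88 mm apart. The tray is fixed, but elsewhere and turned up to 0.15 rad in each start.
- jar_center (a point): Centre, half-way up, of the big lever-lock preserving jar: pale green glass, steel wire, orange seal, 106 mm across (wire clip to 57 mm from the axis), 190 mm high. Stands loose on the shelf about 138 mm beyond the middle of an end compartment: bay_1 in some starts, bay_4 in others (a flat slatted pot stand lies at the other end). z up.

How it is judged:
At the end, for the whole second after the job is handed in: From the jar's end of the tray: red, yellow, blue, green tin, each standing on the cork of its compartment (centre within 19 mm, which any tin standing flat inside meets; height within 4 mm; lean under 0.1 rad), at rest; the jar within 30 mm of its start (((horizontal distance between jar_center and bay_1 below 0.25 m and horizontal distance between red_tin_center and bay_1 below 0.019 m and z of red_tin_center in the frame of bay_1 between 0.07 and 0.078 m and horizontal distance between yellow_tin_center and bay_2 below 0.019 m and z of yellow_tin_center in the frame of bay_2 between 0.056 and 0.064 m and horizontal distance between blue_tin_center and bay_3 below 0.019 m and z of blue_tin_center in the frame of bay_3 between 0.043 and 0.051 m and horizontal distance between green_tin_center and bay_4 below 0.019 m and z of green_tin_center in the frame of bay_4 between 0.03 and 0.038 m) or (horizontal distance between jar_center and bay_4 below 0.25 m and horizontal distance between red_tin_center and bay_4 below 0.019 m and z of red_tin_center in the frame of bay_4 between 0.07 and 0.078 m and horizontal distance between yellow_tin_center and bay_3 below 0.019 m and z of yellow_tin_center in the frame of bay_3 between 0.056 and 0.064 m and horizontal distance between blue_tin_center and bay_2 below 0.019 m and z of blue_tin_center in the frame of bay_2 between 0.043 and 0.051 m and horizontal distance between green_tin_center and bay_1 below 0.019 m and z of green_tin_center in the frame of bay_1 between 0.03 and 0.038 m)) and angle between each of red_tin_center, yellow_tin_center, blue_tin_center, green_tin_center's own z axis and vertical below 0.1 rad and linear speed of each of red_tin, yellow_tin, blue_tin, green_tin below 0.02 m/s and distance of jar_center from where it was at the start of the episode below 0.03 m); the robot touches nothing.
It fails at once if the preserving jar is shifted by more than 30 mm or tipped (distance of jar_center from where it was at the start of the episode above 0.03 m or angle between jar_center's own z axis and vertical above 0.3 rad).
It fails at once if a tin is knocked over (leans more than 40 degrees) (angle between any of red_tin_center, yellow_tin_center, blue_tin_center, green_tin_center's own z axis and vertical above 0.7 rad).
It fails at once if a tin is dropped (falls freely from more than about 40 mm) instead of being set down ((linear speed of red_tin above 0.9 m/s and contact force between each of the fingers, the arm and red_tin below 0.05 N) or (linear speed of yellow_tin above 0.9 m/s and contact force between each of the fingers, the arm and yellow_tin below 0.05 N) or (linear speed of blue_tin above 0.9 m/s and contact force between each of the fingers, the arm and blue_tin below 0.05 N) or (linear speed of green_tin above 0.9 m/s and contact force between each of the fingers, the arm and green_tin below 0.05 N)).
It also fails if it takes over 96 s, if anything falls off the work surface, if the arm or the gripper's body presses on something with over 40 N, if the wrist force passes 120 N, or if a joint passes its speed limit or range.

## Working session

There is one attempt and no reset: what is moved stays moved. The work goes in short steps, each a Python script; the robot and the scene stay as the last script left them, time stands still between calls to the robot, and variables do not carry over. Pictures are saved under pics/ and viewed, and the job is handed in when it is done.

```bash
ls; mkdir -p pics; python3 - <<'E'
from plant import ctrl, viewer
import cv2
for n in ["scene","top","wrist"]:
    s=viewer.snapshot(n); cv2.imwrite(f"pics/a_{n}.png",s["frame"][:,:,::-1]); print(n,s["fovy"],s["cx"],s["cy"],s["cam_to_world"].round(3).tolist(),(s["range_z"]>0).mean())
o=ctrl.observe();print(o["clock"],o["tcp_rot"],o["opening"],ctrl.tip_extent)
E
```

```text
pics
scene 47.18871388165911 258.5894514616646 188.03984615548887 [[-0.15, 0.822, -0.549, 1.169], [0.989, 0.131, -0.074, 0.075], [0.011, -0.554, -0.833, 1.018], [0.0, 0.0, 0.0, 1.0]] 0.9959665934244791
top 46.00098477787764 256.04981626824036 197.0509933644712 [[0.016, -0.994, 0.107, 0.417], [-1.0, -0.019, -0.021, 0.007], [0.023, -0.107, -0.994, 1.202], [0.0, 0.0, 0.0, 1.0]] 0.9961344401041666
wrist 71.50193389909192 255.73571621467624 191.92857078126502 [[-0.264, -0.93, -0.254, 0.234], [-0.964, 0.256, 0.067, 0.584], [0.002, 0.263, -0.965, 0.384], [0.0, 0.0, 0.0, 1.0]] 0.986907958984375
0.15 [ 3.13997813e+00 -7.17450494e-05 -2.66867177e-01] 0.08712694459412054 0.019
```

View pics/a_scene.png

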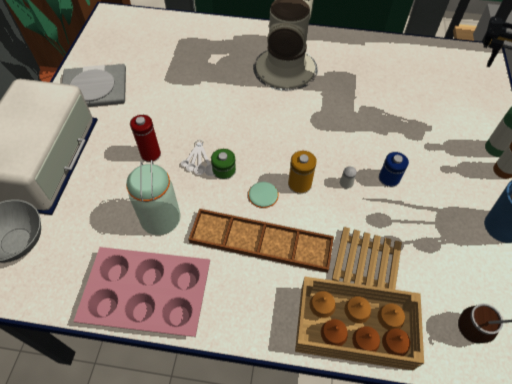

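View pics/a_top.png

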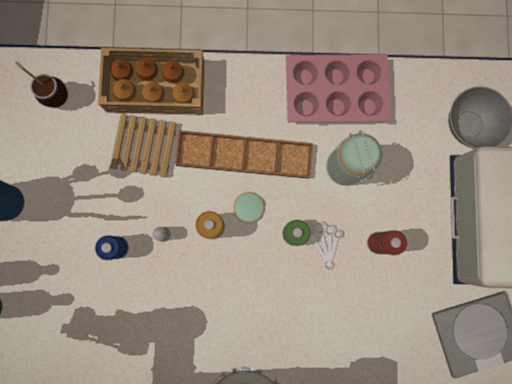

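View pics/a_wrist.png

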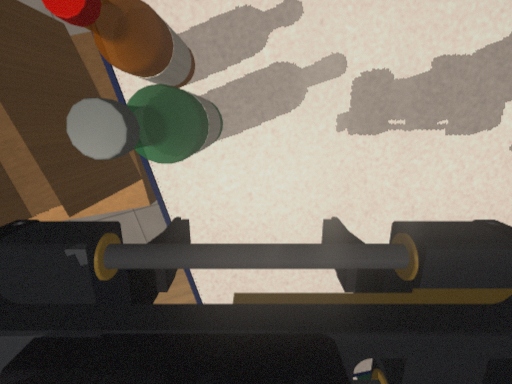

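The jar stands at the -y end, next to bay_4 (top view (360,155)). The pot stand is at the +y end (145,145). The order is therefore red in bay_4, yellow in bay_3, blue in bay_2 and green in bay_1. The tins in the top view are red (395,243), green (297,232), yellow (209,225) and blue (110,247). A grey shaker (162,233), spoons (328,240) and a jar lid (248,207) lie nearby. Next I measure them.

```bash
cat > h.py <<'E'
import numpy as np, cv2
from plant import ctrl, viewer
WALL=dict(red=.140,yellow=.112,blue=.086,green=.060)
TOT=dict(red=.148,yellow=.120,blue=.094,green=.068)
DIA=dict(red=.058,yellow=.066,blue=.060,green=.066)
HUE=dict(red=[(0,7),(172,180)],yellow=[(15,30)],blue=[(108,130)],green=[(45,75)])
def rays(s):
    h,w=s["range_z"].shape; f=h/2/np.tan(np.radians(s["fovy"]/2))
    u,v=np.meshgrid(np.arange(w),np.arange(h))
    d=np.stack([(u-s["cx"])/f,(v-s["cy"])/f,np.ones((h,w))],-1)
    T=s["cam_to_world"]; return d@T[:3,:3].T, T[:3,3]
def cloud(s):
    r,o=rays(s); return o+r*s["range_z"][...,None]
def on_plane(s,uv,z):
    r,o=rays(s)
    h,w=s["range_z"].shape; f=h/2/np.tan(np.radians(s["fovy"]/2))
    uv=np.atleast_2d(uv); d=np.c_[(uv[:,0]-s["cx"])/f,(uv[:,1]-s["cy"])/f,np.ones(len(uv))]@s["cam_to_world"][:3,:3].T
    return o+d*((z-o[2])/d[:,2])[:,None]
def circfit(p):
    A=np.c_[2*p,np.ones(len(p))]; c=np.linalg.lstsq(A,(p**2).sum(1),rcond=None)[0]
    return c[:2],np.sqrt(c[2]+c[:2]@c[:2])
def tins(s,base=0.0,roi=None,names=WALL):
    hsv=cv2.cvtColor(s["frame"],cv2.COLOR_RGB2HSV); P=cloud(s); out={}
    for n in names:
        m=np.zeros(hsv.shape[:2],bool)
        for a,b in HUE[n]: m|=(hsv[...,0]>=a)&(hsv[...,0]<=b)
        m&=(hsv[...,1]>110)&(hsv[...,2]>25)&(P[...,0]>.2)&(P[...,0]<.8)&(abs(P[...,1])<.5)
        m&=abs(P[...,2]-WALL[n]-base)<.007
        k,l,st,_=cv2.connectedComponentsWithStats(m.astype(np.uint8))
        if k<2: out[n]=None; continue
        i=1+np.argmax(st[1:,4]); c=cv2.findContours((l==i).astype(np.uint8),cv2.RETR_EXTERNAL,cv2.CHAIN_APPROX_NONE)[0][0][:,0]
        xy=on_plane(s,cv2.convexHull(c)[:,0],WALL[n]+base)[:,:2]
        (ex,ey),er=cv2.minEnclosingCircle(xy.astype(np.float32)); cc,r=circfit(xy)
        # knob: points at total height near
        kk=(abs(P[...,2]-TOT[n]-base)<.004)&(np.hypot(P[...,0]-ex,P[...,1]-ey)<.02)&~m
        kp=on_plane(s,np.argwhere(kk)[:,::-1],TOT[n]+base)[:,:2].mean(0) if kk.sum()>3 else None
        out[n]=dict(enc=np.round([ex,ey,er],4),fit=np.round([*cc,r],4),knob=None if kp is None else kp.round(4),px=c.mean(0).round(),n=int(st[i,4]),z=np.median(P[l==i][:,2]).round(4))
    return out
E
python3 - <<'E'
from h import *
for n in ["top","scene"]:
    s=viewer.snapshot(n); print(n)
    for k,v in tins(s).items(): print(k,v)
    P=cloud(s); hsv=cv2.cvtColor(s["frame"],cv2.COLOR_RGB2HSV)
    # tray rim
    m=(abs(P[...,2]-.022)<.006)&(P[...,0]>.5)&(P[...,0]<.72)&(P[...,1]>-.24)&(P[...,1]<.25)&(hsv[...,1]>90)
    cork=(abs(P[...,2]-.008)<.006)&(P[...,0]>.5)&(P[...,0]<.72)&(P[...,1]>-.24)&(P[...,1]<.25)&(hsv[...,1]>90)&(hsv[...,2]>70)
    k,l,st,_=cv2.connectedComponentsWithStats(m.astype(np.uint8))
    for i in range(1,k):
        if st[i,4]>100:
            c=np.argwhere(l==i)[:,::-1]; print("rim",st[i].tolist(),cv2.minAreaRect(on_plane(s,c,.022)[:,:2].astype(np.float32)*1000))
    k,l,st,_=cv2.connectedComponentsWithStats(cork.astype(np.uint8))
    for i in range(1,k):
        if st[i,4]>100:
            c=np.argwhere(l==i)[:,::-1]; print("cork",st[i].tolist(),cv2.minAreaRect(on_plane(s,c,.008)[:,:2].astype(np.float32)*1000))
    v=s["frame"].copy(); v[m]=[255,0,255]; v[cork]=[0,255,255]; cv2.imwrite(f"pics/b_{n}.png",v[:,:,::-1])
    g=P[(P[...,2]>.15)&(P[...,2]<.2)&(P[...,0]>.4)&(P[...,0]<.75)&(P[...,1]<-.15)&(P[...,1]>-.4)]
    if len(g): print("jar",cv2.minEnclosingCircle(g[:,:2].astype(np.float32)))
E
```

```text
top
red {'enc': array([ 0.4296, -0.3421,  0.0291]), 'fit': array([ 0.4306, -0.342 ,  0.0281]), 'knob': array([ 0.4297, -0.3437]), 'px': array([394., 242.]), 'n': 348, 'z': np.float64(0.1383)}
yellow {'enc': array([0.4655, 0.095 , 0.0333]), 'fit': array([0.4654, 0.095 , 0.0325]), 'knob': array([0.4655, 0.0952]), 'px': array([209., 225.]), 'n': 491, 'z': np.float64(0.1105)}
blue {'enc': array([0.4072, 0.342 , 0.0298]), 'fit': array([0.4069, 0.3418, 0.0291]), 'knob': array([0.4065, 0.3426]), 'px': array([108., 247.]), 'n': 351, 'z': np.float64(0.0846)}
green {'enc': array([ 0.4356, -0.1211,  0.0182]), 'fit': array([ 0.4369, -0.1208,  0.0166]), 'knob': array([ 0.4477, -0.1227]), 'px': array([296., 240.]), 'n': 38, 'z': np.float64(0.0582)}
rim [155, 130, 10, 45, 187] ((659.60986328125, 244.59503173828125), (16.74909210205078, 119.15230560302734), 81.79796600341797)
rim [160, 130, 15, 47, 264] ((657.3915405273438, 218.59481811523438), (16.785194396972656, 126.7077407836914), 81.28306579589844)
rim [176, 131, 136, 47, 974] ((658.4990234375, 15.52490234375), (355.5065612792969, 94.1039505004
[... 1629 characters left out ...]
10, 43, 199] ((661.9744262695312, 246.04864501953125), (16.38527488708496, 120.3935546875), 81.76764678955078)
cork [192, 213, 39, 32, 827] ((645.1028442382812, -117.98857116699219), (82.16635131835938, 79.37715911865234), 85.70569610595703)
cork [225, 220, 38, 32, 850] ((652.6697998046875, -29.28658676147461), (81.73918151855469, 77.95484161376953), 85.70680236816406)
cork [259, 227, 38, 33, 877] ((659.4711303710938, 59.298011779785156), (82.45213317871094, 77.75393676757812), 85.92074584960938)
cork [294, 233, 37, 34, 898] ((665.9920043945312, 147.82522583007812), (82.20513916015625, 77.93966674804688), 85.74158477783203)
jar ((0.5551326870918274, -0.28986653685569763), 0.1403171867132187)
```

```bash
python3 - <<'E'
from h import *
for n in ["top","scene"]:
    s=viewer.snapshot(n); P=cloud(s); hsv=cv2.cvtColor(s["frame"],cv2.COLOR_RGB2HSV)
    m=(np.hypot(P[...,0]-.452,P[...,1]+.121)<.05)
    print(n,"green hsv",[hsv[v,u].tolist() for v,u in np.argwhere(m)[::60]])
    kk=m&(abs(P[...,2]-.068)<.005); kk&=hsv[...,1]<80
    print("knob",kk.sum(),on_plane(s,np.argwhere(kk)[:,::-1],.068).mean(0))
    w=m&(P[...,2]>.05); print("top disc",w.sum(),cv2.minEnclosingCircle(P[w][:,:2].astype(np.float32)))
    r=m&(P[...,2]<.05)&(P[...,2]>.01)
    for nm,b in dict(crate=(.72,.9,.1,.4),muffin=(.72,.9,-.35,-.1),stand=(.58,.74,.21,.32)).items():
        q=P[(P[...,0]>b[0])&(P[...,0]<b[1])&(P[...,1]>b[2])&(P[...,1]<b[3])&(P[...,2]>.012)]
        print(nm,q.min(0).round(3),np.percentile(q,5,axis=0).round(3),q.max(0).round(3))
    j=P[(abs(P[...,2]-.185)<.012)&(P[...,0]>.5)&(P[...,0]<.75)&(P[...,1]<-.15)&(P[...,1]>-.36)]
    print("jar",len(j),j.mean(0).round(3))
d=np.array([.0757,.997])
B={i:np.array([.660,.0156])+d*(2.5-i)*.088 for i in (1,2,3,4)}
T=dict(red=(.431,-.343),yellow=(.467,.0955),blue=(.408,.343),green=(.452,-.122))
for yaw in (-1.5708-.0757,1.5708-.0757):
  for p in [[*v,z] for v in [*B.values(),*T.values()] for z in (.05,.3)]:
    q=ctrl.solve_ik(p,[np.pi,0,yaw]); print(np.round(p,3),None if q is None else np.round(q,2))
E
```

```text
top green hsv [[15, 44, 195], [15, 40, 191], [14, 41, 191], [18, 33, 193], [14, 25, 113], [48, 104, 108], [47, 114, 101], [15, 40, 191], [19, 20, 139], [48, 103, 102], [4, 19, 105], [16, 24, 139], [22, 36, 134], [46, 96, 85], [48, 121, 97], [48, 97, 89], [15, 39, 194], [19, 38, 193], [14, 40, 191]]
knob 67 [ 0.45122703 -0.12266786  0.068     ]
top disc 549 ((0.4515019357204437, -0.12345413863658905), 0.03381558880209923)
crate [0.72  0.128 0.012] [0.735 0.134 0.018] [0.9   0.39  0.082]
muffin [ 0.744 -0.35   0.012] [ 0.752 -0.343  0.017] [ 0.9   -0.1    0.045]
stand [0.593 0.21  0.012] [0.606 0.215 0.014] [0.74  0.32  0.028]
jar 1335 [ 0.631 -0.255  0.186]
scene green hsv [[44, 90, 128], [51, 158, 95], [51, 163, 94], [51, 127, 56], [52, 165, 93], [47, 108, 73], [52, 163, 64], [51, 162, 82], [51, 111, 39], [18, 35, 210], [52, 170, 72], [51, 168, 47], [45, 66, 62], [17, 41, 130], [20, 35, 174], [22, 30, 211]]
knob 50 [ 0.45445006 -0.12199851  0.068     ]
top disc 406 ((0.45411738753318787, -0.12107576429843903), 0.03464294970035553)
crate [0.72  0.13  0.012] [0.737 0.142 0.019] [0.9   
[... 1390 characters left out ...]
5 ] [ 0.2   0.62 -0.12  0.   -0.83  2.86]
[ 0.657 -0.028  0.3  ] [ 0.2   0.41  0.19  0.   -1.35  2.86]
[ 0.65  -0.116  0.05 ] [ 0.07  0.62 -0.12  0.   -0.84  3.  ]
[ 0.65  -0.116  0.3  ] [ 0.07  0.42  0.2   0.   -1.36  3.  ]
[ 0.431 -0.343  0.05 ] [-0.38  0.48 -0.41 -0.   -0.69 -2.84]
[ 0.431 -0.343  0.3  ] [-0.38  0.22 -0.08  0.   -1.27 -2.84]
[0.467 0.096 0.05 ] [ 0.54  0.38 -0.59  0.   -0.6   2.52]
[0.467 0.096 0.3  ] [ 0.54  0.09 -0.24  0.   -1.24  2.52]
[0.408 0.343 0.05 ] [ 1.    0.45 -0.45  0.   -0.67  2.06]
[0.408 0.343 0.3  ] [ 1.    0.19 -0.12  0.   -1.26  2.06]
[ 0.452 -0.122  0.05 ] [ 0.08  0.37 -0.61  0.   -0.59  2.98]
[ 0.452 -0.122  0.3  ] [ 0.08  0.07 -0.26  0.   -1.24  2.98]
```

```bash
cat >> h.py <<'E'
d=np.array([.0757,.997])
B={i:np.array([.660,.0156])+d*(2.5-i)*.088 for i in (1,2,3,4)}
T=dict(red=(.431,-.343),yellow=(.467,.0955),blue=(.408,.3432),green=(.453,-.1222))
G=dict(red=.120,yellow=.092,blue=.066,green=.043)
Y0=-np.pi/2-.0757; PI=np.pi
def pick(n):
    x,y=T[n]; g=G[n]
    ctrl.movep([x,y,max(.30,g+.1)],[PI,0,Y0])
    ctrl.move_straight([x,y,g+.06],rate=.25)
    hit=ctrl.move_straight([x,y,g],rate=.10,max_force=15)
    print(n,"down hit",hit,ctrl.observe()["position"].round(4))
    if hit: return False
    ctrl.clamp(force=30); o=ctrl.observe(); print("opening",round(o["opening"],4))
    if abs(o["opening"]-DIA[n])>.006: return False
    ctrl.move_straight([x,y,g+.165],rate=.2)
    o=ctrl.observe(); print("lifted",round(o["opening"],4),o["contact_force"].round(2),round(o["clock"],1)); return True
def place(n,bay,yaw=Y0,via=()):
    x,y=B[bay]; g=G[n]; fr=[PI,0,yaw]
    for v in via: ctrl.move_straight([*v,g+.165],rate=.25)
    ctrl.move_straight([x,y,g+.165],rate=.25,frame=fr)
    ctrl.move_straight([x,y,g+.023],rate=.2)
    hit=ctrl.move_straight([x,y,g+.004],rate=.03,max_force=6)
    o=ctrl.observe(); print("set",hit,o["position"].round(4),"foot z",round(o["position"][2]-g,4),o["contact_force"].round(1))
    ctrl.release(); ctrl.wait(.2)
    ctrl.move_straight([x,y,g+.05],rate=.1); ctrl.move_straight([x,y,max(.3,g+.1)],rate=.25)
    print("clock",round(ctrl.observe()["clock"],1))
E
python3 - <<'E'
from h import *
if pick("red"):
    place("red",4,via=[(.43,-.118)])
    ctrl.move_straight([.48,-.12,.30],rate=.3)
s=viewer.snapshot("scene"); cv2.imwrite("pics/c_scene.png",s["frame"][:,:,::-1])
print(tins(s,.008)["red"],B[4])
E
```

```text
red down hit False [ 0.4317 -0.3434  0.1209]
opening 0.0572
lifted 0.0576 [ 1.26  0.01 -2.67] 6.8
set True [ 0.6504 -0.1159  0.128 ] foot z 0.008 [-0.2  0.7  3.5]
clock 12.5
{'enc': array([ 0.6522, -0.1144,  0.0308]), 'fit': array([ 0.6525, -0.1155,  0.0296]), 'knob': array([ 0.651, -0.117]), 'px': array([206., 202.]), 'n': 339, 'z': np.float64(0.1471)} [ 0.6500076 -0.116004 ]
```

View pics/c_scene.png

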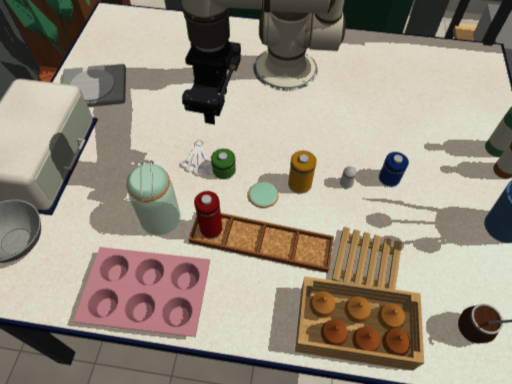

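Red now stands upright in bay_4 at (207,215), and the jar at (152,200) hasn't moved. Green is next, with its jaws set diagonally to clear the crate.

```bash
python3 - <<'E'
from h import *
if pick("green"):
    place("green",1,yaw=-3*np.pi/4)
    ctrl.move_straight([.5,.12,.30],rate=.3)
s=viewer.snapshot("scene"); cv2.imwrite("pics/d_scene.png",s["frame"][:,:,::-1])
print(tins(s,.008)["green"],B[1])
E
```

```text
green down hit False [ 0.4537 -0.1222  0.0437]
opening 0.0655
lifted 0.0655 [-0.3   0.45 -2.76] 16.7
set True [0.6699 0.1473 0.0511] foot z 0.0081 [-1.9 -0.8  4.1]
clock 22.1
{'enc': array([0.6721, 0.1462, 0.0341]), 'fit': array([0.6721, 0.1467, 0.0331]), 'knob': array([0.6704, 0.147 ]), 'px': array([314., 241.]), 'n': 441, 'z': np.float64(0.067)} [0.6699924 0.147204 ]
```

View pics/d_scene.png

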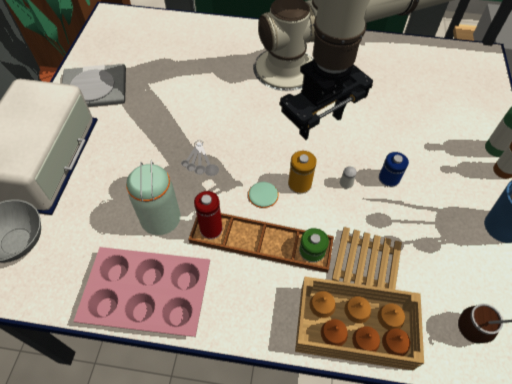

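Green is upright in bay_1 at (314,243), and red is still in place at (207,215). Yellow and blue are next.

```bash
python3 - <<'E'
from h import *
if pick("yellow"):
    place("yellow",3)
    ctrl.move_straight([.5,.12,.30],rate=.3)
    s=viewer.snapshot("scene"); cv2.imwrite("pics/e_scene.png",s["frame"][:,:,::-1])
    t=tins(s,.008)["yellow"]; print(t,B[3])
    if t is not None and np.hypot(*(t["knob"]-B[3]))<.012 and pick("blue"):
        place("blue",2)
        ctrl.move_straight([.45,.1,.32],rate=.3)
for n in ("scene","top"):
    s=viewer.snapshot(n); cv2.imwrite(f"pics/f_{n}.png",s["frame"][:,:,::-1])
    print(n)
    for k,v in tins(s,.008).items(): print(k,v and (v["fit"],v["knob"],v["z"]))
    P=cloud(s); j=P[(abs(P[...,2]-.185)<.012)&(P[...,0]>.5)&(P[...,0]<.75)&(P[...,1]<-.15)&(P[...,1]>-.36)]
    print("jar",len(j),j.mean(0).round(3))
print(B,ctrl.observe()["clock"])
E
```

```text
yellow down hit False [0.4677 0.0958 0.0928]
opening 0.0657
lifted 0.0653 [ 0.52  0.53 -4.55] 26.6
set True [ 0.6566 -0.0283  0.1001] foot z 0.0081 [0.3 0.9 4.5]
clock 31.3
{'enc': array([ 0.6585, -0.0273,  0.0342]), 'fit': array([ 0.6586, -0.0268,  0.0335]), 'knob': array([ 0.6569, -0.0272]), 'px': array([244., 216.]), 'n': 480, 'z': np.float64(0.1188)} [ 0.6566692 -0.028268 ]
blue down hit False [0.4084 0.3438 0.0667]
opening 0.0595
lifted 0.0596 [ 0.21 -0.02 -3.16] 36.3
set True [0.6633 0.0595 0.074 ] foot z 0.008 [-0.8  0.2  3.5]
clock 41.8
scene
red (array([ 0.6523, -0.1159,  0.0295]), array([ 0.6505, -0.1168]), np.float64(0.147))
yellow (array([ 0.6589, -0.0266,  0.0337]), array([ 0.6571, -0.0272]), np.float64(0.1189))
blue (array([0.6663, 0.0608, 0.0297]), array([0.6642, 0.0606]), np.float64(0.0929))
green (array([0.6721, 0.1466, 0.0331]), array([0.6705, 0.1467]), np.float64(0.0668))
jar 1173 [ 0.643 -0.253  0.187]
top
red (array([ 0.6472, -0.1167,  0.0283]), array([ 0.6475, -0.118 ]), np.float64(0.1464))
yellow (array([ 0.6534, -0.0279,  0.033 ]), array([ 0.6546, -0.0283]), np.float64(0.1182))
blue (array([0.6614, 0.0616, 0.0273]), array([0.6608, 0.0597]), np.float64(0.0921))
green (array([0.6669, 0.1467, 0.032 ]), array([0.6674, 0.1465]), np.float64(0.0665))
jar 1335 [ 0.631 -0.255  0.186]
{1: array([0.6699924, 0.147204 ]), 2: array([0.6633308, 0.059468 ]), 3: array([ 0.6566692, -0.028268 ]), 4: array([ 0.6500076, -0.116004 ])} 42.7917
```

View pics/f_scene.png

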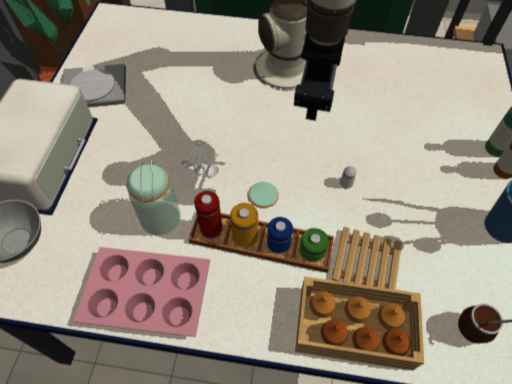

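View pics/f_top.png

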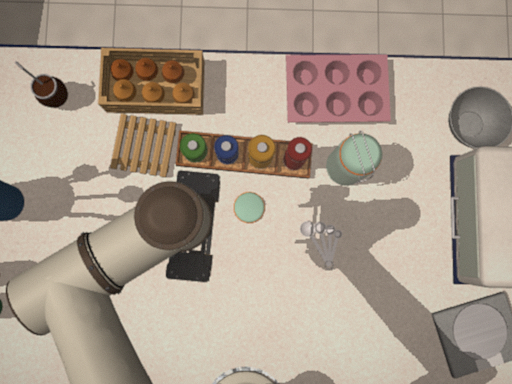

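Both views show the row red, yellow, blue, green stepping down from the jar: scene (207,215), (244,225), (280,235), (314,243). All four are upright, the jar hasn't moved, and the gripper is clear.

```bash
python3 -c "
from plant import ctrl
ctrl.wait(.3); print(ctrl.observe()['contact_force']); ctrl.sign_off()"
```

```text
[ 0.46820262 -0.63149926  0.12350513]
the job is handed in; nothing more can be done
```

The four tins are lined up in the tray and the job is handed in, at about 43 s on the robot's clock. The jar stands at the bay_4 end, so red is in bay_4, yellow in bay_3, blue in bay_2 and green in bay_1. I set each tin down slowly until the arm felt contact, and every one touched at 8 mm above the shelf, which is the top of the cork.

- **Position and height:** in the final pictures from both cameras, each tin is within about 4 mm of its compartment centre and its lid is at the expected height. All four look upright.
- **Jar:** its measured position is the same before and after in both cameras.
- **Robot:** the gripper was clear of everything when I handed in.
- **Disagreement:** the two cameras differ from each other by about 3 mm in x. I used their average, and the difference is well inside the 19 mm allowed.

No check failed, but the hand-in gave no verdict.

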